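Shift the sample selector through its H-gate to the connected line

ROBOT

A 7-joint arm with a two-finger parallel gripper is mounted at the origin on a cart in front of the work surface, level with it; the furniture and walls round the work are solid. World frame = base frame: x ahead of the robot, y to its left, z up, the work surface at z = 0. Lengths are in m, angles in rad, forces in N, time in s.
With the tool pointing down it reaches from about 0.425 to 0.875 m from the base axis. Payload 8.4 kg.
Tool frame: the origin (TCP) lies midway between the tips of the shut fingers; the grasp point (between the pads) lies 19 mm behind it; z points along the fingers, y is the line along which they close (so a half turn about z gives the same grasp; the last joint's range is limited). The gripper opens to 87 mm and grips with 3 to 60 N. Pads are 19 mm wide; open, the fingers measure 117 mm over their backs; the gripper's body (75 mm by 190 mm) begins 51 mm behind the grasp point.
Start: joints at [1.205, 0.333, 0.04, 1.465, -0.013, 1.343, -0.059], TCP at [0.171, -0.627, 0.223] pointing down, gripper open.
Joint ranges: [-2.58, 2.58], [-0.38, 2.09], [-1.3, 1.39], [0.25, 2.4], [-1.5, 4.64], [0.08, 2.09], [-2.65, 2.65]. Speed limits (rad/s): [2.22, 2.22, 2.79, 2.79, 3.14, 3.14, 3.14].

INTERFACE

Orientations are given as [roll, pitch, yaw] about the fixed x, y, z axes, in that order (R = Rz(yaw) Ry(pitch) Rx(roll)).
In Python, from workcell import robot, eyes gives the robot as it stands. The module is installed in compiled form; this text tells all that it offers.
- The arm moves only by the tool send_rows, never from a script. Its argument "moves" is a list that holds one entry, the list of rows, each a list of 7 numbers: the finger opening in cm, from 0 to 8.7, then the shift along the world's x, y, z in cm, then the turn, a rotation vector about the world's x, y, z in rad. In form: [[[fingers, x, y, z, wx, wy, wz], ...]]. A call has 1 to 12 rows; each row is the pose to reach, as a shift and turn from the pose commanded when the call began; what a row does not reach only later rows make up. A row lasts 1/8 s, in which the tool goes at most 62.5 mm and 10.7 degrees, less where a joint would pass 70% of its speed; a pose out of reach is approached as far as the arm can. A call with a gripper value outside its range is refused whole. The fingers move at their own pace and stop on an object; the grip force is fixed at half the most. Time passes only in rows, so rows that repeat a pose let the fingers close. It gives the time, the measured TCP pose, the force, the opening and the grip force at its end, in the units of the state.
- robot.get_state(): the state, without advancing time (a new reading comes with each control period).
- eyes.read_camera(name): name is "scene" or "top"; returns (picture, depth): 400x640x3 uint8, red, green, blue; 400x640 float32, m along the optical axis (not along the pixel's ray), 0 where there is no reading.
- eyes.camera_model(name): a dict with "mtx" (3x3 intrinsics, pixels), "dist" ([k1, k2, p1, p2, k3] as OpenCV has them; the pictures are not rectified), "extrinsics" (4x4, takes a point from world to camera coordinates). Camera axes: x right, y down, z forward; pixel columns grow to the right and rows downward; lengths in m; the calibration is good to about 2 mm. A picture is of the moment at which its call begins. camera_model takes no time and is no camera call.
- robot.close_job(): hands the job in; it is judged then, once.
The state is a dict: "t": time; "q": joint angles; "qvel": joint speeds; "tau": joint torques, N m; "tcp_pos": TCP position; "eef_rot": TCP orientation; "wrist_force": force on the tool from outside, world axes, zero at the start; "moment": the same for the moment, N m; "width": finger opening in m; "finger_force": force on a finger pad.
Only numpy, scipy, OpenCV 4.12 (cv2) and the standard library are available. Lean on these libraries where they do the work, as an engineer would, in place of code of your own. Each camera call takes 0.05 s, during which the arm holds its last target. There are 200 camera calls.

TASK

Switch the sample selector to the line that is connected: with the fingertips, push its ball-topped lever out of the closed slot where it stands (near right), through the H-shaped gate, and fully home into the slot at the corner whose side port carries the long brass union; the other ports have only short blanking caps. Just push the lever, without forcing it: do not grip it and do not pull its knob up, and leave the loose things round about where they are. Finish clear of the lever.

Things in the scene. Friction and masses are not known exactly. Their poses are not given: they have to be found in the camera images.
- selector: Grey selector box fixed to the bench, 134 x 134 mm, 70 mm high. Origin on the bench under its centre; at yaw 0 its x points away from the robot, y left (yaw within 0.35 rad). Beside each of the four slot ends is a port on the side wall, 35 mm above the bench: a stub at x = +38 (far) or -38 mm (near), y = 66 to 96 mm (left) or -66 to -96 mm (right).
- gate_centre (a point): Centre of the H cut in the steel gate plate, on its upper face, 70 mm above the bench, over the box's origin. Two slots along the selector's x, centred at y = +20 and -20 mm, 16 mm wide, from x = -26 to +26 mm, joined by a crossbar along y at x = 0, 18 mm wide. Slot ends: far left (+x,+y), far right (+x,-y), near left (-x,+y), near right (-x,-y).
- lever_pivot (a point): Point on the box's axis 12.5 mm above the bench about which the lever tilts any way. The lever is a round steel stem 10 mm thick; it is guided by the walls of the gate, 55 mm above the pivot. It is moved at the knob with some 3 to 5 N and stays where it is left; against the end of a slot the push rises.
- knob (a point): Centre of the white ball knob, 30 mm diameter, on top of the lever, 120 mm from the pivot: 132 mm above the bench when upright, about 117 mm when home in a slot. In the middle of a slot it stands about 41 mm from the box's axis in y, and home in a slot about 40 mm in x. A steel collar 18 mm thick sits under the ball, 12 to 24 mm below its centre.
- lever_fore (a joint): Tilt of the lever along the selector's x, rad: 0 in the middle of the crossbar (free to go sideways within about +/-0.07), positive away from the robot; about +0.34 or -0.34 fully home at the far or near end of a slot.
- lever_side (a joint): Tilt of the lever along the selector's y, rad: positive to the left; about +0.35 in the middle of the left slot, -0.35 in the right one; against the outer wall 0.39.
- knob_lift (a joint): How far the knob is pulled up along the lever, m: 0 down (held down by a 12 N spring), at most 0.012. It is for servicing and stays down.
- fitting_centre (a point): Centre of the brass union, a faceted fitting 67 mm long and 22 mm thick, fixed on one of three ports (far left, far right or near left; never the near right one), lying along the selector's y, 99 mm from the box's axis, 35 mm above the bench. It marks the slot to select. The other ports carry round brass caps 20 mm long, 16 mm diameter.
- septa_tin: Loose round tin, 65 mm diameter, 26 mm high, origin under its centre. Leave alone. It stands near the tall grey instrument cabinet on the right of the bench, which fills about y below -0.45 m from x = 0.35 m on: keep the arm clear of that.
- solder_spool: Loose spool, 50 mm diameter, 30 mm high, origin under its centre. Leave alone.
- ptfe_tape: Loose flat spool of tape, 56 mm diameter, 14 mm high, origin under its centre. Leave alone.
Not all that is in view belongs to the job. There is more than one size of the selector; the job needs the larger.

How it is judged:
By the outcome, as a careful person would: the job done as asked, in the order asked, and still so for the second after the job is handed in, with the robot touching nothing.
It also fails if it takes over 64 s, if anything falls off the work surface, if the arm or the gripper's body presses on something with over 40 N, if the wrist force passes 120 N, or if a joint passes its speed limit or range.

## Working session

There is one attempt and no reset: what is moved stays moved. The work goes in short steps, Python scripts to look and compute and a tool call to move; the robot and the scene stay as the last step left them, time stands still between calls to the robot, and variables do not carry over. Pictures are saved under pics/ and viewed, at most 10 in all, crops included, and the job is handed in when it is done.

Besides the shell and the picture viewer there is one more tool, called after "Call:" as name(argument=value, ...) on one line, values as JSON. send_rows: Moves the arm, as the interface text tells. Its arguments: {"type":"object","properties":{"moves":{"type":"array"}},"required":["moves"]}

```bash
mkdir -p pics; python3 - <<'E'
from workcell import robot, eyes
import cv2, numpy as np
for n in ("top","scene"):
    p,d=eyes.read_camera(n); np.savez(n+"0.npz",p=p,d=d)
    cv2.imwrite(f"pics/{n}0.png",p[:,:,::-1])
    m=eyes.camera_model(n); print(n,np.round(m["mtx"],1).tolist(),m["dist"],np.round(m["extrinsics"],3).tolist())
s=robot.get_state(); print(s["t"],s["tcp_pos"],s["eef_rot"],s["width"],s["wrist_force"])
E
```

```text
top [[409.3, 0.0, 322.0], [0.0, 409.3, 200.5], [0.0, 0.0, 1.0]] [-0.07472198  0.          0.          0.          0.        ] [[-0.015, -1.0, 0.005, -0.122], [-0.988, 0.014, -0.152, 0.566], [0.152, -0.007, -0.988, 1.112], [0.0, 0.0, 0.0, 1.0]]
scene [[391.1, 0.0, 315.6], [0.0, 391.1, 195.1], [0.0, 0.0, 1.0]] [-0.03528716  0.          0.          0.          0.        ] [[-0.843, -0.538, 0.017, 0.409], [-0.347, 0.518, -0.782, 0.352], [0.412, -0.665, -0.623, 0.698], [0.0, 0.0, 0.0, 1.0]]
0.1 [ 0.17121221 -0.62658169  0.22173333] [-3.14008773e+00  1.44091260e-04  2.66797185e-01] 0.08684070710067135 [-0.59339286 -0.09058067  0.86441505]
```

View pics/top0.png

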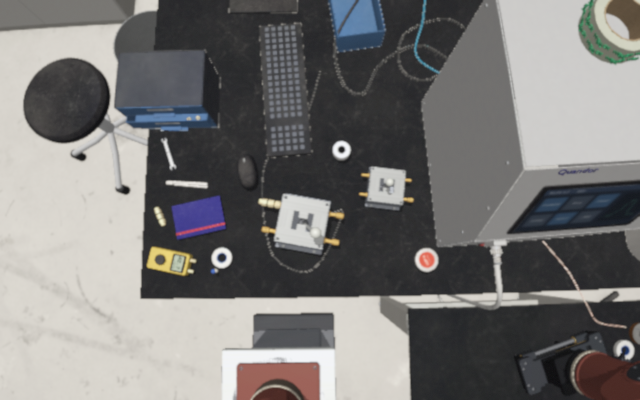

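View pics/scene0.png

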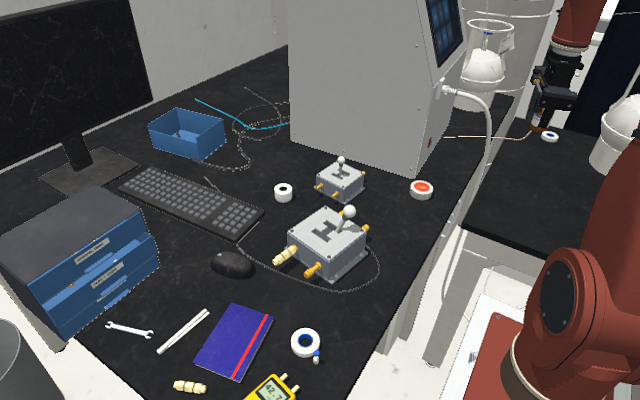

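The top view shows two selectors. The larger is at about (302,222), with its knob at (316,233), near right. The smaller is at (387,187). The only brass union fixed to the larger box seems to be at (268,202), far left; the piece at (159,215) lies loose. I'll confirm this in an enlarged crop and measure the box.

```bash
cat > h.py <<'E'
import cv2, numpy as np
from workcell import robot, eyes
def ray(n,uv):
    m=eyes.camera_model(n);T=m["extrinsics"]
    a=cv2.undistortPoints(np.float32(uv).reshape(-1,1,2),m["mtx"],m["dist"]).reshape(-1,2)
    return -T[:3,:3].T@T[:3,3], np.c_[a,np.ones(len(a))]@T[:3,:3]
def onz(n,uv,z):
    o,d=ray(n,uv); return o+d*((z-o[2])/d[:,2])[:,None]
def proj(n,P):
    m=eyes.camera_model(n);T=m["extrinsics"]
    return cv2.projectPoints(np.float32(P).reshape(-1,1,3),cv2.Rodrigues(T[:3,:3])[0],T[:3,3],m["mtx"],m["dist"])[0].reshape(-1,2)
def cross(a,b):  # nearest point of two rays
    (o1,d1),(o2,d2)=ray("top",[a]),ray("scene",[b]); d1,d2=d1[0],d2[0]
    t=np.linalg.lstsq(np.c_[d1,-d2],o2-o1,rcond=None)[0]
    p,q=o1+t[0]*d1,o2+t[1]*d2; return (p+q)/2,np.linalg.norm(p-q)
E
python3 - <<'E'
from h import *
Z=np.load("top0.npz");p,d=Z["p"],Z["d"]
# world points from depth
v,u=np.mgrid[170:270,245:360]
o,r=ray("top",np.c_[u.ravel(),v.ravel()]); P=(o+r*d[170:270,245:360].reshape(-1,1)).reshape(100,115,3)
m=((abs(P[...,2]-.07)<.006)&(d[170:270,245:360]>0)).astype(np.uint8)
m=cv2.morphologyEx(m,cv2.MORPH_OPEN,np.ones((5,5)))
n,l,st,c=cv2.connectedComponentsWithStats(m);k=1+st[1:,4].argmax()
ct=max(cv2.findContours((l==k).astype(np.uint8),cv2.RETR_EXTERNAL,cv2.CHAIN_APPROX_NONE)[0],key=len).reshape(-1,2)+[245,170]
W=onz("top",ct,.07)[:,:2].astype(np.float32)
print("rect",cv2.minAreaRect(W),"z",np.median(P[l==k][:,2]))
k=P[...,2]>.1; print("knob pts",P[k].mean(0) if k.any() else None,k.sum(), P[k][:,2].max())
a=cv2.resize(p[175:265,245:365],None,fx=5,fy=5,interpolation=cv2.INTER_CUBIC)
q=np.load("scene0.npz")["p"]; b=cv2.resize(q[190:295,260:400],(600,450),interpolation=cv2.INTER_CUBIC)
cv2.imwrite("pics/c1.png",a[:,:,::-1]);cv2.imwrite("pics/c2.png",b[:,:,::-1])
E
```

```text
rect ((0.5038646459579468, -0.07557916641235352), (0.132997527718544, 0.1333499550819397), 78.72759246826172) z 0.06981172307004435
knob pts [ 0.44337057 -0.11495601  0.45945645] 154 1.1857684617248336
```

View pics/c1.png

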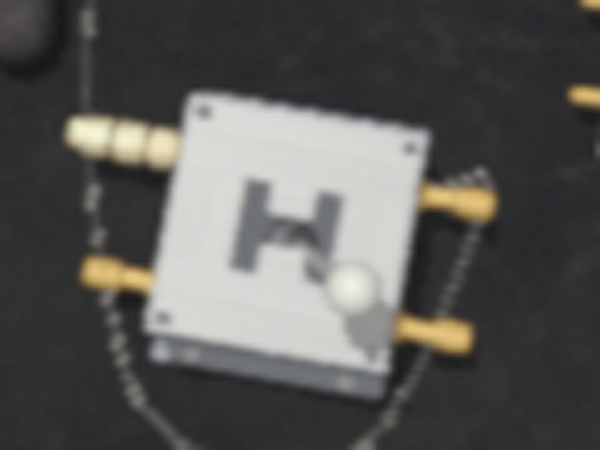

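View pics/c2.png

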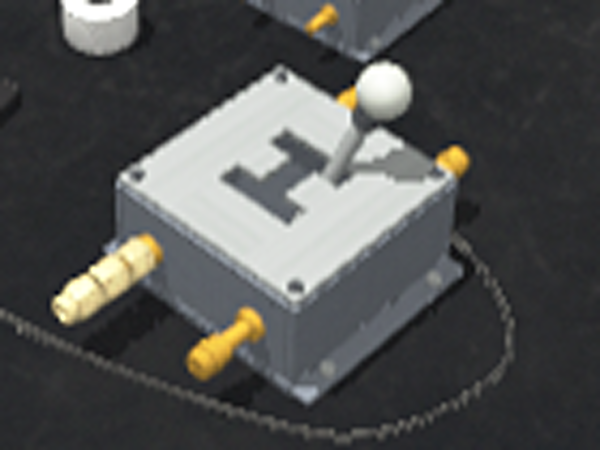

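The crop confirms it: the pale three-part faceted union sits on the far-left port of the larger box (top crop (120,140), scene crop (105,280)). The other three ports have short orange caps. The knob stands near right, at crop (352,288). Next I'll triangulate the knob, then make the first approach move.

```bash
cat >> h.py <<'E'
C=np.array([.5039,-.0756]); YAW=np.deg2rad(78.73-90); R=np.array([[np.cos(YAW),-np.sin(YAW)],[np.sin(YAW),np.cos(YAW)]])
def s2w(x,y): return C+R@[x,y]
def w2s(p): return R.T@(np.asarray(p)[:2]-C)
E
python3 - <<'E'
from h import *
P,e=cross([315.4,232.6],[349.4,211.5]); print(P,e,"sel",w2s(P))
# pixel check of modelled gate and union
for nm,z in (("fit",.035),):
    print(proj("top",[*s2w(.038,.099),z]),proj("scene",[*s2w(.038,.099),z]))
print("start",s2w(-.040-.0345,-.041),"pushed",s2w(-.0245,-.041),"yaw",YAW)
E
```

```text
[ 0.46794069 -0.1112678   0.12074681] 0.0007584804030982957 sel [-0.02829525 -0.04200764]
[[271.28574 203.05289]] [[284.9753  254.73462]]
start [ 0.42282384 -0.10124967] pushed [ 0.47185969 -0.1110213 ] yaw -0.19669860669976086
```

Call:
send_rows(moves=[[[0,2,5,2,0,0,0],[0,4,10,3,0,0,0],[0,6,15,3,0,0,0],[0,8,20,3,0,0,-0.1],[0,10.5,25,3,0,0,-0.2],[0,13,31,3,0,0,-0.35],[0,13,31,3,0,0,-0.46],[0,13,31,3,0,0,-0.46]]])

```text
t: 1.1
tcp_pos: [0.3014, -0.3166, 0.2525]
eef_rot: [3.141, 0.0, -0.191]
wrist_force: [-0.6, -0.1, 0.9]
width: 0.0149
finger_force: 0.0
```

Call:
send_rows(moves=[[[0,4,5,0,0,0,0],[0,8,10,0,0,0,0],[0,11,15,0,0,0,0],[0,13,21.2,0,0,0,0],[0,13,21.2,-3,0,0,0],[0,13,21.2,-6,0,0,0],[0,13,21.2,-9,0,0,0],[0,13,21.2,-12,0,0,0],[0,13,21.2,-14,0,0,0],[0,13,21.2,-14,0,0,0]]])

```text
t: 2.35
tcp_pos: [0.4301, -0.1055, 0.1111]
eef_rot: [-3.141, 0.003, -0.192]
wrist_force: [-0.2, -0.3, 0.9]
width: 0.0006
finger_force: 0.0
```

```bash
cat >> h.py <<'E'
def look(tag):
    s=robot.get_state(); print(s["t"],"tcp",np.round(s["tcp_pos"],4),"sel",np.round(w2s(s["tcp_pos"]),4),"F",np.round(s["wrist_force"],1),"w",round(s["width"],4))
    a,_=eyes.read_camera("top"); b,_=eyes.read_camera("scene")
    a=cv2.resize(a[165:275,245:365],(400,367),interpolation=cv2.INTER_CUBIC)
    b=cv2.resize(b[180:290,270:390],(400,367),interpolation=cv2.INTER_CUBIC)
    cv2.imwrite(f"pics/{tag}.png",np.hstack([a,b])[:,:,::-1])
def px(a,b): # picture pixels (left half, right half) -> knob
    P,e=cross([245+a[0]*.3,165+a[1]*.3],[270+(b[0]-400)*.3,180+b[1]*.3]); print("knob",np.round(P,4),"err",round(e,4),"sel",np.round(w2s(P),4))
E
python3 -c "from h import *; look('a1')"
```

```text
2.35 tcp [ 0.4301 -0.1055  0.1111] sel [-0.0665 -0.0437] F [-0.2 -0.3  0.9] w 0.0006
```

View pics/a1.png

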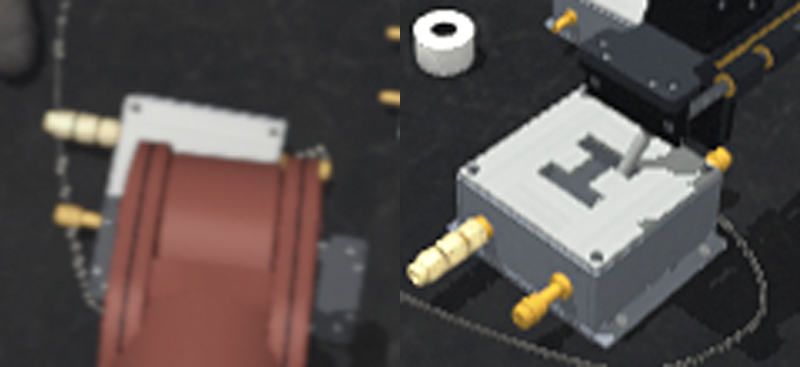

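Call:
send_rows(moves=[[[0,0.5,-0.1,0,0,0,0],[0,1,-0.2,0,0,0,0],[0,1.5,-0.3,0,0,0,0],[0,2,-0.4,0,0,0,0],[0,2.4,-0.48,0,0,0,0],[0,2.8,-0.55,0,0,0,0],[0,3.2,-0.63,0,0,0,0],[0,3.6,-0.7,0,0,0,0],[0,3.85,-0.75,0,0,0,0],[0,4.1,-0.8,0,0,0,0],[0,4.1,-0.8,0,0,0,0]]])

```text
t: 3.82
tcp_pos: [0.4726, -0.113, 0.1126]
eef_rot: [-3.141, -0.0, -0.193]
wrist_force: [-1.1, 1.5, 1.5]
width: 0.0004
finger_force: 1.3
```

```bash
python3 -c "
from h import *
s=robot.get_state(); print(np.round(s['wrist_force'],1),w2s(s['tcp_pos']))"
```

```text
[-1.1  1.5  1.5] [-0.0233886  -0.04280194]
```

Call:
send_rows(moves=[[[0,-1.5,0.3,0,0,0,0],[0,-2,0.4,2,0,0,0],[0,-2,0.4,6,0,0,0],[0,-2,0.4,9,0,0,0],[0,-2,-4,9,0,0,0],[0,-3,-9,9,0,0,0],[0,-4,-14,9,0,0,0],[0,-4,-18,9,0,0,0],[0,-4,-18,9,0,0,0]]])

```text
t: 4.95
tcp_pos: [0.4309, -0.2957, 0.2023]
eef_rot: [3.141, -0.0, -0.198]
wrist_force: [-0.4, 0.1, -1.0]
width: 0.0005
finger_force: 0.0
```

```bash
python3 -c "from h import *; look('a2')"
```

```text
4.95 tcp [ 0.4309 -0.2957  0.2023] sel [-0.0286 -0.2302] F [-0.4  0.1 -1. ] w 0.0005
```

View pics/a2.png

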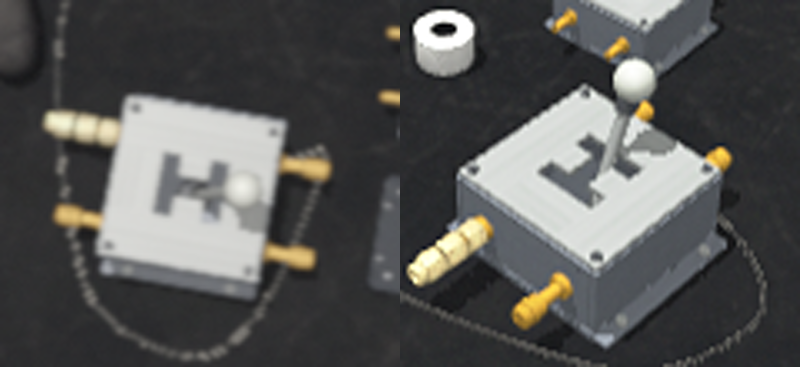

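The lever now stands in the middle of the right slot, with the ball at (243,188) in the top view and (634,80) in the scene view.

```bash
python3 -c "
from h import *; px((243,188),(634,80))
print(s2w(0,-.085),s2w(0,.012))"
```

```text
knob [ 0.4965 -0.1183  0.1249] err 0.0011 sel [ 0.0011 -0.0433]
[ 0.48728822 -0.15896096] [ 0.50624519 -0.06383139]
```

Call:
send_rows(moves=[[[0,2,4.5,0,0,0,0],[0,4,9,0,0,0,0],[0,5.6,13.2,0,0,0,0],[0,5.6,13.2,-2.5,0,0,0],[0,5.6,13.2,-5,0,0,0],[0,5.6,13.2,-7.5,0,0,0],[0,5.6,13.2,-8.7,0,0,0],[0,5.6,13.2,-8.7,0,0,0]]])

```text
t: 6.05
tcp_pos: [0.488, -0.1601, 0.1153]
eef_rot: [-3.141, 0.001, -0.192]
wrist_force: [0.3, -0.3, 0.0]
width: 0.0001
finger_force: 0.0
```

```bash
python3 -c "
from h import *
s=robot.get_state(); print(np.round(s['wrist_force'],1),w2s(s['tcp_pos']),(s2w(0,.0125)-s['tcp_pos'][:2])*100)"
```

```text
[ 0.3 -0.3  0. ] [ 0.00088243 -0.08597212] [1.83792515 9.67457503]
```

Call:
send_rows(moves=[[[0,0.2,1,0,0,0,0],[0,0.4,2,0,0,0,0],[0,0.55,2.9,0,0,0,0],[0,0.7,3.8,0,0,0,0],[0,0.9,4.7,0,0,0,0],[0,1.05,5.6,0,0,0,0],[0,1.2,6.5,0,0,0,0],[0,1.4,7.4,0,0,0,0],[0,1.55,8.2,0,0,0,0],[0,1.7,9,0,0,0,0],[0,1.8,9.5,0,0,0,0],[0,1.8,9.5,0,0,0,0]]])

```text
t: 7.55
tcp_pos: [0.5061, -0.0653, 0.1152]
eef_rot: [-3.141, 0.001, -0.193]
wrist_force: [-0.1, -1.0, -1.4]
width: 0.0004
finger_force: 0.6
```

```bash
python3 -c "
from h import *
s=robot.get_state(); print(np.round(s['wrist_force'],1),w2s(s['tcp_pos']))"
```

```text
[-0.1 -1.  -1.4] [0.00017188 0.01048954]
```

Call:
send_rows(moves=[[[0,-0.3,-1.5,0,0,0,0],[0,-0.4,-2,3,0,0,0],[0,-0.4,-2,7,0,0,0],[0,-1.5,-6,9,0,0,0],[0,-3,-11,9,0,0,0],[0,-5,-16,9,0,0,0],[0,-6,-21,9,0,0,0],[0,-6,-21,9,0,0,0]]])

```text
t: 8.55
tcp_pos: [0.444, -0.2811, 0.2054]
eef_rot: [3.141, 0.0, -0.201]
wrist_force: [-0.5, 1.4, -0.2]
width: 0.0003
finger_force: 0.0
```

```bash
python3 -c "from h import *; look('a3')"
```

```text
8.55 tcp [ 0.444  -0.2811  0.2054] sel [-0.0186 -0.2133] F [-0.5  1.4 -0.2] w 0.0003
```

View pics/a3.png

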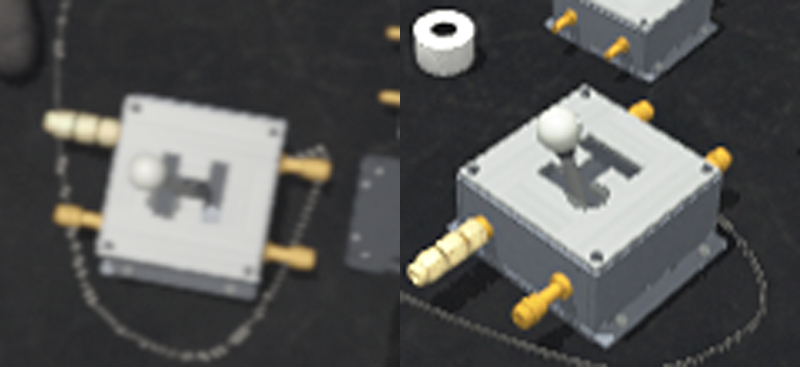

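The ball is now in the left slot, at (148,172) in the top view and (559,130) in the scene view. The last push goes along +x from the near side.

```bash
python3 -c "
from h import *; px((148,172),(559,130))
t=robot.get_state()['tcp_pos'][:2]
for p in ((-.09,-.1),(-.042,.041),(.0155,.041)): print(s2w(*p),(s2w(*p)-t)*100)"
```

```text
knob [ 0.5105 -0.0441  0.1269] err 0.0001 sel [0.0003 0.0322]
[ 0.39609219 -0.15608277] [-4.98627781 12.04642723]
[ 0.47072262 -0.02718243] [ 2.476765   24.93646183]
[ 0.52711385 -0.0384198 ] [ 8.11588845 23.81272398]
```

Seen at y = 32 mm, the ball is a little short of the slot middle (41 mm), so I'll give it another 9 mm to the left before pushing forward.

Call:
send_rows(moves=[[[0,2,5,0,0,0,0],[0,4,10,0,0,0,0],[0,5,15,0,0,0,0],[0,5.7,19,0,0,0,0],[0,5.7,19,-3,0,0,0],[0,5.7,19,-6,0,0,0],[0,5.7,19,-9,0,0,0],[0,5.9,20,-9,0,0,0],[0,6.1,21,-9,0,0,0],[0,6.25,21.8,-9,0,0,0],[0,6.4,22.5,-9,0,0,0],[0,6.4,22.5,-9,0,0,0]]])

```text
t: 10.15
tcp_pos: [0.5104, -0.0523, 0.116]
eef_rot: [3.139, -0.001, -0.194]
wrist_force: [-0.5, -7.9, -1.1]
width: 0.0005
finger_force: 3.6
```

```bash
python3 -c "
from h import *
s=robot.get_state(); print(np.round(s['wrist_force'],1),w2s(s['tcp_pos']))"
```

```text
[-0.5 -7.9 -1.1] [0.00179145 0.02415108]
```

Call:
send_rows(moves=[[[0,-0.3,-1.5,0,0,0,0],[0,-0.5,-2.5,3,0,0,0],[0,-0.5,-2.5,6,0,0,0],[0,-3,-1,7,0,0,0],[0,-4.3,2.6,7,0,0,0],[0,-4.3,2.6,7,0,0,0],[0,-4.3,2.6,4,0,0,0],[0,-4.3,2.6,1,0,0,0],[0,-4.3,2.6,-0.7,0,0,0],[0,-4.3,2.6,-0.7,0,0,0]]])

```text
t: 11.4
tcp_pos: [0.4669, -0.0253, 0.1079]
eef_rot: [-3.141, 0.002, -0.194]
wrist_force: [0.4, -0.4, 0.7]
width: 0.0006
finger_force: 0.0
```

```bash
python3 -c "
from h import *
s=robot.get_state(); print(np.round(s['wrist_force'],1),w2s(s['tcp_pos']));t=s['tcp_pos'][:2]
for x in (.005,.0155,.018):print((s2w(x,.041)-t)*100)"
```

```text
[ 0.4 -0.4  0.7] [-0.04610509  0.04214321]
[ 4.9896213  -1.11087727]
[ 6.01937428 -1.31608157]
[ 6.26455356 -1.36493974]
```

Call:
send_rows(moves=[[[0,0.8,-0.2,0,0,0,0],[0,1.5,-0.35,0,0,0,0],[0,2,-0.45,0,0,0,0],[0,2.5,-0.55,0,0,0,0],[0,3,-0.65,0,0,0,0],[0,3.5,-0.75,0,0,0,0],[0,4,-0.85,0,0,0,0],[0,4.5,-1,0,0,0,0],[0,5,-1.1,0,0,0,0],[0,5.4,-1.2,0,0,0,0],[0,5.4,-1.2,0,0,0,0]]])

```text
t: 12.78
tcp_pos: [0.5217, -0.0373, 0.1084]
eef_rot: [-3.141, -0.0, -0.193]
wrist_force: [-1.6, 0.2, -1.9]
width: 0.0005
finger_force: 1.1
```

```bash
python3 -c "
from h import *
s=robot.get_state(); print(np.round(s['wrist_force'],1),w2s(s['tcp_pos']))"
```

```text
[-1.6  0.2 -1.9] [0.00997927 0.04109159]
```

Call:
send_rows(moves=[[[0,0.15,-0.03,0,0,0,0],[0,0.3,-0.06,0,0,0,0],[0,0.45,-0.1,0,0,0,0],[0,0.6,-0.12,0,0,0,0],[0,0.6,-0.12,0,0,0,0]]])

```text
t: 13.4
tcp_pos: [0.5257, -0.0381, 0.1079]
eef_rot: [3.141, 0.004, -0.193]
wrist_force: [-8.8, 0.9, -0.8]
width: 0.0003
finger_force: 4.6
```

Call:
send_rows(moves=[[[0,0.15,-0.03,0,0,0,0],[0,0.15,-0.03,0,0,0,0]]])

```text
t: 13.65
tcp_pos: [0.5264, -0.0382, 0.1077]
eef_rot: [3.141, 0.005, -0.193]
wrist_force: [-13.0, 2.1, 0.9]
width: 0.0006
finger_force: 6.4
```

The force rises steeply while the tool hardly moves, so the lever is against the slot end. I'll retreat and look.

Call:
send_rows(moves=[[[0,-1,0.2,0,0,0,0],[0,-2.5,0.5,0,0,0,0],[0,-3,0.6,3,0,0,0],[0,-3,0.6,8,0,0,0],[0,-4,-4,10,0,0,0],[0,-6,-10,10,0,0,0],[0,-8,-16,10,0,0,0],[0,-8,-22,10,0,0,0],[0,-8,-26,10,0,0,0],[0,-8,-26,10,0,0,0]]])

```text
t: 14.9
tcp_pos: [0.4478, -0.3019, 0.2088]
eef_rot: [3.141, -0.001, -0.199]
wrist_force: [-0.8, 0.0, 0.5]
width: 0.0004
finger_force: 0.0
```

```bash
python3 -c "from h import *; look('a4')"
```

```text
14.9 tcp [ 0.4478 -0.3019  0.2088] sel [-0.0108 -0.2329] F [-0.8  0.   0.5] w 0.0004
```

View pics/a4.png

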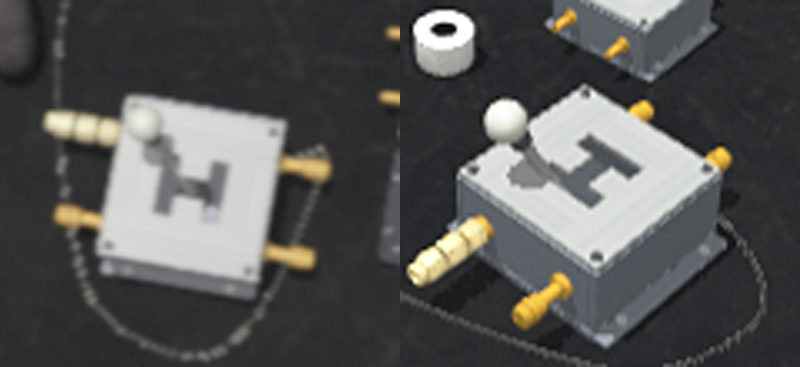

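The ball stands at the far-left slot end, at (144,124) in the top view and (506,120) in the scene view. I'll check its position before handing in.

```bash
python3 -c "
from h import *; px((144,124),(506,120))"
```

```text
knob [ 0.5499 -0.0403  0.119 ] err 0.0006 sel [0.0382 0.0436]
```

```bash
python3 -c "
from workcell import robot; print(robot.close_job())"
```

```text
the job is handed in; nothing more can be done
None
```

I pushed the lever home into the far-left slot, the one beside the brass union, and handed the job in at about 15 s with the arm clear. The final push stopped against the slot end at 13 N, and the knob measured 38 mm forward against about 40 mm for fully home.

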